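# Shingle three machine covers on a drip tray with a folding hanger

## Task

Swing the drip tray's folded wire hanger up and over until it leans on its stop, then hang the widest of the three metal covers on its cross bar, lip hooked over the bar at the handle end and foot down in the tray. Shingle the other two on down the tray like roof tiles, the middle width next and the narrowest last so that each lip lies on a wider plate, in line and the same way round: each rests its handle-end lip on the plate of the one before, just below that one's handle and overlapping it by about half, its foot on the tray floor. Leave the other things on the bench where they are.

Things in the scene. Friction and masses are not known exactly. Their poses are not given: they have to be found in the camera images.
- tray: Low sheet-steel drip tray on the bench, 130 wide (its x) x 300 long (its y), rim 18 high. Origin: centre of its underside; its inner floor is 4 mm above the origin. The hanger bar is at its +y end. It stays put.
- hanger (a joint): The tray's folding hanger: a U of 8 mm round wire, 80 wide, hinged on two lugs inside the tray. 0 = folded flat over the tray floor towards the tray's -y, grows as it swings up and over towards +y; 1.745 = leaning on its stop, 10 degrees past upright. A stiff hinge (0.07 N m): it stays where it is left.
- hanger_bar (a point): Middle of the hanger's straight cross bar (8 mm round wire along the tray's x, 80 long; the wire is free to turn between fingers). 34 mm from the hinge axis. Folded, the bar's centre is 10 mm above the tray floor; raised, 43.5 mm above it.
- hanger_hinge (a point): Centre of the hanger's hinge axis (along the tray's x): 118 mm towards +y from the tray's centre, 10 mm above its floor. Does not move with the hanger; its axes are the tray's.
- wide_cover: The wide one of three hook-on machine covers that differ only in width: a grey-painted sheet-metal plate 90 wide (its x) x 130 long (its y), 3 thick, both ends bent down into 10 mm lips 3 thick, so that it stands level with the plate's top 13 above what it stands on; a black pull handle stands on the top nearer one end (its +y, the handle end). Origin: centre of the underside, level with the lips' lower edges. About 180 g.
- wide_cover_handle (a point): On that cover's pull handle, half-way across, 30 above the lips' lower edges, 31 from the cover's centre towards +y. The handle is a bar 44 long (cover's x) x 10 thick (cover's y), its top 39 above the lips' lower edges (26 above the plate), standing on two posts flush with its faces. Axes as the cover's.
- wide_cover_lip (a point): Middle of the lower edge of that cover's lip at the handle end, 63.5 from its centre (the lip's inner face is at 62).
- wide_cover_foot (a point): Middle of the lower edge of that cover's lip at the far end from the handle (its foot), 63.5 from its centre.
- middle_cover: The middle one of three hook-on machine covers that differ only in width: a grey-painted sheet-metal plate 72 wide (its x) x 130 long (its y), 3 thick, both ends bent down into 10 mm lips 3 thick, so that it stands level with the plate's top 13 above what it stands on; a black pull handle stands on the top nearer one end (its +y, the handle end). Origin: centre of the underside, level with the lips' lower edges. About 144 g.
- middle_cover_handle (a point): On that cover's pull handle, half-way across, 30 above the lips' lower edges, 31 from the cover's centre towards +y. The handle is a bar 44 long (cover's x) x 10 thick (cover's y), its top 39 above the lips' lower edges (26 above the plate), standing on two posts flush with its faces. Axes as the cover's.
- middle_cover_lip (a point): Middle of the lower edge of that cover's lip at the handle end, 63.5 from its centre (the lip's inner face is at 62).
- middle_cover_foot (a point): Middle of the lower edge of that cover's lip at the far end from the handle (its foot), 63.5 from its centre.
- narrow_cover: The narrow one of three hook-on machine covers that differ only in width: a grey-painted sheet-metal plate 54 wide (its x) x 130 long (its y), 3 thick, both ends bent down into 10 mm lips 3 thick, so that it stands level with the plate's top 13 above what it stands on; a black pull handle stands on the top nearer one end (its +y, the handle end). Origin: centre of the underside, level with the lips' lower edges. About 108 g.
- narrow_cover_handle (a point): On that cover's pull handle, half-way across, 30 above the lips' lower edges, 31 from the cover's centre towards +y. The handle is a bar 44 long (cover's x) x 10 thick (cover's y), its top 39 above the lips' lower edges (26 above the plate), standing on two posts flush with its faces. Axes as the cover's.
- narrow_cover_lip (a point): Middle of the lower edge of that cover's lip at the handle end, 63.5 from its centre (the lip's inner face is at 62).
- narrow_cover_foot (a point): Middle of the lower edge of that cover's lip at the far end from the handle (its foot), 63.5 from its centre.
- flux_bottle: Bystander, loose. Standing plastic bottle with a red spout, 51 across x 140 high, behind the work; origin under its base.
- tape: Bystander, loose. Roll of black tape lying flat, 62 across x 19 high; origin under its centre.
- multimeter: Bystander, loose. Black hand multimeter lying on its back, 140x75x41, right of the tray; origin under its middle.

How it is judged:
By the outcome, as a careful person would: the job done as asked, in the order asked, and still so for the second after the job is handed in, with the robot touching nothing.
It also fails if it takes over 72 s, if anything falls off the work surface, if the arm or the gripper's body presses on something with over 40 N, if the wrist force passes 120 N, or if a joint passes its speed limit or range.

## Robot

A 6-joint arm with a two-finger parallel gripper is mounted at the origin on a cart in front of the work surface, level with it; the furniture and walls round the work are solid. World frame = base frame: x ahead of the robot, y to its left, z up, the work surface at z = 0. Lengths are in m, angles in rad, forces in N, time in s.
With the tool pointing down it reaches from about 0.425 to 0.95 m from the base axis. Payload 3.5 kg.
Tool frame: the origin (TCP) lies at the very end of the fingers, on their centre line; the grasp point (between the pads) lies ctrl.grip_point_offset behind it (ctrl.grip_point_offset is the distance from the TCP to the grasp point, in m); z points along the fingers, y is the direction in which the jaws open and shut (so a half turn about z gives the same grasp; the last joint's range is limited). The gripper opens to 85 mm and grips with 20 to 120 N. Pads are 22 mm wide; open, the fingers measure 114 mm over their backs; the gripper's body (76 mm by 85 mm) begins 54 mm behind the grasp point. The pads swing forward as they close: fully open they stand 13 mm farther back than shut.
Start: joints at [1.094, 0.286, 1.577, -0, 1.279, -0.15], TCP at [0.217, 0.639, 0.231] pointing down, gripper open.
Joint ranges: [-2.77, 2.77], [-0.9, 2.22], [0.21, 2.48], [-1.53, 4.67], [0.24, 2.81], [-2.84, 2.84]. Speed limits (rad/s): [2.79, 2.79, 3.14, 3.14, 3.14, 3.14].

## Interface

Orientations are given as a unit quaternion [x, y, z, w].
In Python, from plant import ctrl gives the robot as it stands.
- The arm moves only by the tool servo_tool, never from a script. Its argument "increments" is a list of rows, each a list of 5 numbers: the opening, from 0 (shut) to 1 (fully open), then the shift along the world's x, y, z in units of 40 mm (1.0 is 40 mm), then the turn about the world's z in units of 5 degrees (1.0 is 5 degrees). A call has exactly 10 rows; each row is the pose to reach, as a shift and turn from the pose measured when the call began; what a row does not reach only later rows make up. A row lasts 1/12 s, in which the tool goes at most 41.7 mm and 7.16 degrees, less where a joint would pass 70% of its speed; a pose out of reach is approached as far as the arm can. A call with a gripper value outside its range is refused whole. The fingers move at their own pace and stop on an object; "grip_force" is the grip in N (left out, the last holds). Time passes only in rows, so rows that repeat a pose let the fingers close, or fill a call up. It gives the time, the measured TCP pose, the force and the opening at its end, in the units of the state.
- ctrl.get_state(): the state, without advancing time (a new reading comes with each control period).
- ctrl.read_camera(name): name is "side" or "top" or "wrist"; returns a dict with "frame" (420x560x3 uint8, red, green, blue), "K" (3x3 intrinsics, pixels), "extrinsics" (4x4, takes a point from camera to world coordinates). Camera axes: x right, y down, z forward; pixel columns grow to the right and rows downward; lengths in m; the calibration is good to about 2 mm. A picture is of the moment at which its call begins. There is no depth.
- ctrl.sign_off(): hands the job in, once; it reports no verdict.
Trained networks look in a picture, given as the dict that the camera call returned (one of the last four; its "shot" number tells which), for a name from the list of things; names that differ only in an ending like _2 or _b are one class to them, and where a whole thing is asked for, a point or a joint stands for the part that bears it (a point fixed in the world has none). Each returns a list of dicts, best first, with "conf" (0 to 1); they miss things now and then, are a little off and sometimes report something else, mostly with a low value. They report only what shows in the picture. A call takes as long as a camera call.
- ctrl.masks_of(picture, query): "region" (420x560 bool, what is visible of it) and "extent" ([left, top, right, bottom] in pixels, round what is visible of it).
- ctrl.landmark_of(picture, query): "centre" ([row, column] in pixels: a listed point, or the origin of a listed thing).
The state is a dict: "time": time; "qpos": joint angles; "dq": joint speeds; "joint_efforts": joint torques, N m; "eef_pos": TCP position; "tcp_rot": TCP orientation; "contact_force": force on the tool from outside, world axes, zero at the start; "wrist_torque": the same for the moment, N m; "opening": opening from 0.0 (shut) to 1.0 (fully open).
Only numpy, scipy, OpenCV 4.12 (cv2) and the standard library are available. Lean on these libraries where they do the work, as an engineer would, in place of code of your own. Each camera call takes 0.05 s, during which the arm holds its last target. There are 200 camera calls.

## Working session

There is one attempt and no reset: what is moved stays moved. The work goes in short steps, Python scripts to look and compute and a tool call to move; the robot and the scene stay as the last step left them, time stands still between calls to the robot, and variables do not carry over. Pictures are saved under pics/ and viewed, about 8 in all and at most 12, crops included, and the job is handed in when it is done.

Besides the shell and the picture viewer there is one more tool, called after "Call:" as a command line: name --pt "numbers of a row" for each row, then --argument value for the rest. servo_tool: Moves the arm, as the interface text tells. Its arguments: {"type":"object","properties":{"increments":{"type":"array"},"grip_force":{"type":"number"}},"required":["increments"]}

```bash
ls; mkdir -p pics; cat > h.py <<'E'
import numpy as np, cv2
from plant import ctrl
def ray(p,rc):
    K=np.array(p["K"]);T=np.array(p["extrinsics"])
    d=T[:3,:3]@np.linalg.inv(K)@np.array([rc[1],rc[0],1.]);return T[:3,3],d
def atz(p,rc,z):
    o,d=ray(p,rc);return o+d*(z-o[2])/d[2]
def proj(p,X):
    K=np.array(p["K"]);T=np.linalg.inv(np.array(p["extrinsics"]))
    c=K@(T[:3,:3]@np.array(X)+T[:3,3]);return c[1]/c[2],c[0]/c[2]
def tri(obs):
    A=np.zeros((3,3));b=np.zeros(3)
    for p,rc in obs:
        o,d=ray(p,rc);d=d/np.linalg.norm(d);M=np.eye(3)-np.outer(d,d);A+=M;b+=M@o
    return np.linalg.solve(A,b)
def save(p,n,crop=None,s=1):
    f=p["frame"][:,:,::-1]
    if crop: f=f[crop[1]:crop[3],crop[0]:crop[2]]
    cv2.imwrite("pics/"+n,cv2.resize(f,None,fx=s,fy=s,interpolation=cv2.INTER_CUBIC))
def lm(p,q):
    r=ctrl.landmark_of(p,q); return [(np.round(x["centre"],1).tolist(),round(x["conf"],2)) for x in r[:2]]
E
python3 - <<'E'
from h import *
s=ctrl.get_state();print(s,ctrl.grip_point_offset)
P={n:ctrl.read_camera(n) for n in("top","side")}
im=np.hstack([P["top"]["frame"],P["side"]["frame"]])
for n in P:
    save(P[n],n+"0.png",s=1.4); print(n,np.round(np.array(P[n]["extrinsics"]),3).tolist(),np.round(P[n]["K"],0).tolist())
Z={"handle":.030,"lip":0,"foot":0}
for q in ["tray","hanger_bar","hanger_hinge"]+[c+"_cover"+e for c in("wide","middle","narrow") for e in("","_handle","_lip","_foot")]+["flux_bottle","tape","multimeter"]:
    z=.03 if "handle" in q else .014 if "hanger" in q else 0
    print(q,[(lm(P[n],q),[np.round(atz(P[n],x[0],z)[:2],3).tolist() for x in lm(P[n],q)]) for n in P])
E
```

```text
pics
{'time': 0.0, 'qpos': array([ 1.09397094e+00,  2.87196893e-01,  1.57820013e+00,  1.80820090e-05,
        1.27858169e+00, -1.50020635e-01]), 'dq': array([-0.00019068, -0.00114114, -0.00075914, -0.00043545, -0.00117505,
       -0.00027898]), 'joint_efforts': array([ 3.77476608e-04, -4.05993640e+01, -2.92620850e+01, -1.51467088e-04,
        5.88840616e-03,  5.42561196e-06]), 'eef_pos': array([0.21636124, 0.63868577, 0.22991383]), 'tcp_rot': array([ 1.62678658e-01,  9.86678383e-01, -1.13224127e-03, -3.76063921e-04]), 'contact_force': array([0.55623745, 0.28776072, 0.34666129]), 'wrist_torque': array([-0.02006827,  0.03764211,  0.02167503]), 'opening': 1.0012314541666094} 0.0187
top [[0.013, -0.996, 0.09, 0.437], [-1.0, -0.013, 0.002, -0.015], [-0.001, -0.09, -0.996, 1.53], [0.0, 0.0, 0.0, 1.0]] [[463.0, 0.0, 286.0], [0.0, 463.0, 211.0], [0.0, 0.0, 1.0]]
side [[-1.0, 0.003, 0.003, 0.597], [-0.001, 0.515, -0.857, 1.138], [-0.004, -0.857, -0.515, 0.771], [0.0, 0.0, 0.0, 1.0]] [[414.0, 0.0, 276.0], [0.0, 414.0, 210.0], [0.0, 0.0, 1.0]]
tray [([([233.0, 332.3], 0.59)], [[0.502, -0.164]])
[... 1767 characters left out ...]
156.6], 0.35)], [[0.439, 0.19], [0.503, 0.408]]), ([([259.6, 336.1], 0.58)], [[0.428, 0.186]])]
narrow_cover_lip [([([249.3, 219.5], 0.96)], [[0.444, 0.207]]), ([([277.3, 331.8], 0.83)], [[0.443, 0.228]])]
narrow_cover_foot [([([259.3, 254.2], 0.66)], [[0.413, 0.092]]), ([([270.2, 264.9], 0.43)], [[0.634, 0.196]])]
flux_bottle [([([162.2, 267.8], 0.6)], [[0.736, 0.053]]), ([([243.5, 227.1], 0.9)], [[0.758, 0.062]])]
tape [([([195.5, 188.0], 0.7), ([234.8, 167.3], 0.51)], [[0.621, 0.316], [0.489, 0.38]]), ([([217.7, 296.6], 0.65)], [[0.53, -0.091]])]
multimeter [([([233.3, 426.9], 0.92), ([197.2, 190.7], 0.55)], [[0.505, -0.476], [0.615, 0.307]]), ([([171.7, 299.1], 0.89)], [[0.504, -0.46]])]
```

View pics/top0.png

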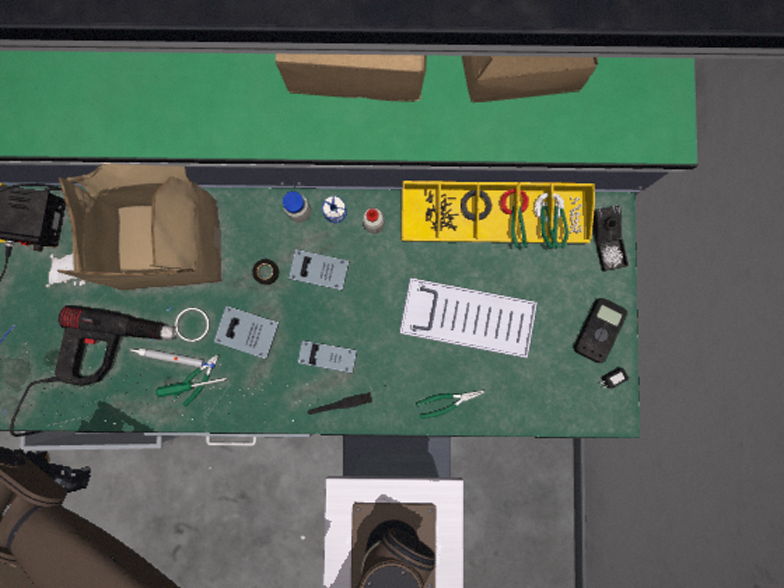

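View pics/side0.png

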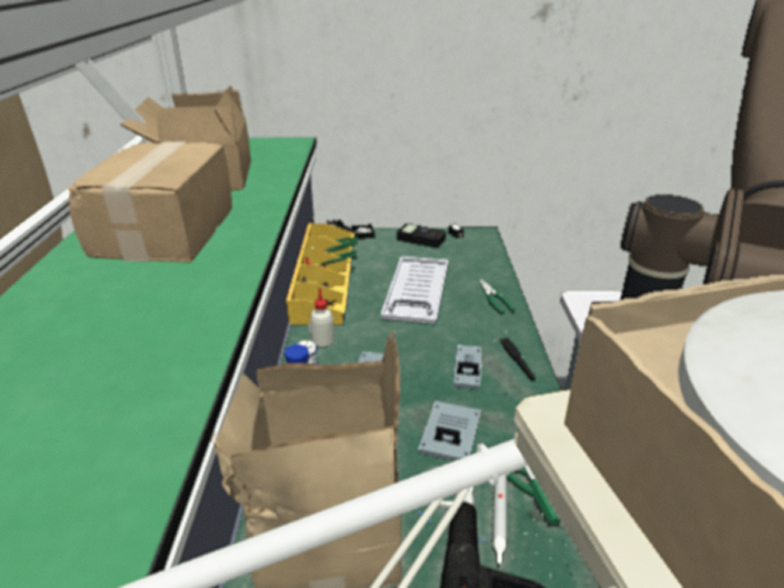

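Top view: the tray lies at about (468,317) with its folded hanger at the left end (425,305). The wide cover is at (247,332), the middle one at (320,270) and the narrow one at (328,356), all with handles to the left (+y). The side view agrees. I'll move over the covers for a closer look on the way to the tray.

Call:
servo_tool --pt "1 0.7 -0.9 0.3 0.3" --pt "1 1.4 -1.8 0.6 0.5" --pt "1 2.1 -2.7 0.9 0.8" --pt "1 2.8 -3.6 1.1 1.0" --pt "1 3.5 -4.5 1.3 1.2" --pt "1 4.3 -5.4 1.5 1.4" --pt "1 5.0 -6.3 1.6 1.6" --pt "1 5.8 -7.2 1.7 1.6" --pt "1 6.4 -8.1 1.75 1.6" --pt "1 7.1 -9 1.75 1.6" --grip_force 25

```text
time: 4.53
eef_pos: [0.4721, 0.3164, 0.3006]
tcp_rot: [0.093, 0.996, 0.0, 0.001]
contact_force: [0.3, 0.5, 0.7]
opening: 0.999
```

```bash
python3 - <<'E'
from h import *
s=ctrl.get_state();print(s["eef_pos"],s["tcp_rot"],s["qpos"].round(3),s["time"])
p=ctrl.read_camera("wrist");save(p,"w1.png",s=1.2)
print(np.round(p["extrinsics"],3).tolist(),np.round(p["K"],0).tolist())
for q in [c+"_cover"+e for c in("wide","middle","narrow") for e in("_handle","_lip","_foot")]:
    z=.03 if "handle" in q else 0
    l=lm(p,q); print(q,l,[np.round(atz(p,x[0],z)[:2],4).tolist() for x in l])
E
```

```text
[0.47205607 0.31637937 0.30061066] [9.33524909e-02 9.95632690e-01 4.59560752e-04 8.05353558e-04] [ 0.412  0.004  1.766  0.     1.37  -0.972] 4.5333
[[0.187, 0.933, 0.307, 0.394], [0.982, -0.178, -0.058, 0.33], [0.001, 0.312, -0.95, 0.443], [0.0, 0.0, 0.0, 1.0]] [[376.0, 0.0, 277.0], [0.0, 376.0, 209.0], [0.0, 0.0, 1.0]]
wide_cover_handle [([168.8, 337.0], 0.74), ([162.2, 308.1], 0.19)] [[0.4928, 0.3796], [0.4793, 0.3491]]
wide_cover_lip [([165.8, 358.3], 0.56)] [[0.5011, 0.4088]]
wide_cover_foot [([154.0, 255.6], 0.85)] [[0.4642, 0.291]]
middle_cover_handle [([305.8, 222.7], 0.96), ([146.1, 193.0], 0.67)] [[0.6402, 0.2135], [0.4381, 0.228]]
middle_cover_lip [([292.9, 253.1], 0.86)] [[0.6464, 0.2496]]
middle_cover_foot [([290.3, 153.9], 0.73)] [[0.6178, 0.1203]]
narrow_cover_handle [([150.4, 162.1], 0.95), ([270.9, 293.0], 0.44)] [[0.4364, 0.1934], [0.6086, 0.3092]]
narrow_cover_lip [([144.9, 192.5], 0.56)] [[0.4399, 0.2204]]
narrow_cover_foot [([147.7, 86.3], 0.87)] [[0.4197, 0.0967]]
```

View pics/w1.png

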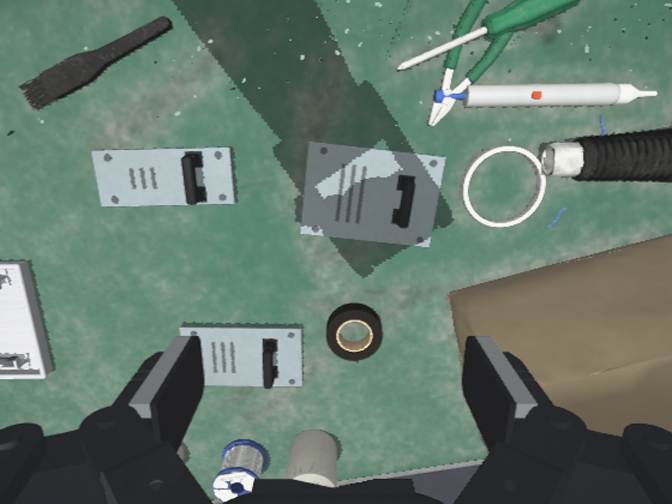

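Wrist view (crop scaled 1.2×): narrow cover at (165,177), wide at (373,195), middle at (243,357). The handles are all to the right (+y), which matches the network points. Next, over the hanger.

Call:
servo_tool --pt "0.6 0.15 -1.0 -0.2 0" --pt "0.6 0.3 -2.0 -0.4 0" --pt "0.6 0.45 -3.0 -0.7 0" --pt "0.6 0.6 -4.0 -1.0 0" --pt "0.6 0.8 -5.0 -1.3 0" --pt "0.6 1.0 -6.0 -1.6 0" --pt "0.6 1.2 -7.0 -1.9 0" --pt "0.6 1.3 -8.0 -2.2 0" --pt "0.6 1.4 -9.0 -2.4 0" --pt "0.6 1.5 -10.1 -2.5 0"

```text
time: 5.87
eef_pos: [0.5289, -0.0797, 0.1985]
tcp_rot: [0.091, 0.996, 0.0, -0.001]
contact_force: [0.1, 0.3, -0.1]
opening: 0.598
```

```bash
python3 - <<'E'
from h import *
s=ctrl.get_state();print(s["eef_pos"],s["tcp_rot"],s["qpos"].round(3),s["time"])
p=ctrl.read_camera("wrist");save(p,"w2.png",s=1.2)
np.savez("w2.npz",K=p["K"],extrinsics=p["extrinsics"])
for q,z in (("hanger_bar",.014),("hanger_hinge",.014),("tray",0)):
    l=lm(p,q); print(q,l,[np.round(atz(p,x[0],z)[:2],4).tolist() for x in l])
E
```

```text
[ 0.52886841 -0.07967482  0.19854768] [ 9.13944552e-02  9.95814156e-01  3.37598965e-04 -1.05212454e-03] [-0.339  0.008  1.95   0.     1.185 -1.727] 5.8667
hanger_bar [([193.0, 273.6], 0.81)] [[0.5396, -0.086]]
hanger_hinge [([190.9, 315.6], 0.72)] [[0.5446, -0.0484]]
tray [([188.4, 182.1], 0.8)] [[0.5233, -0.1704]]
```

View pics/w2.png

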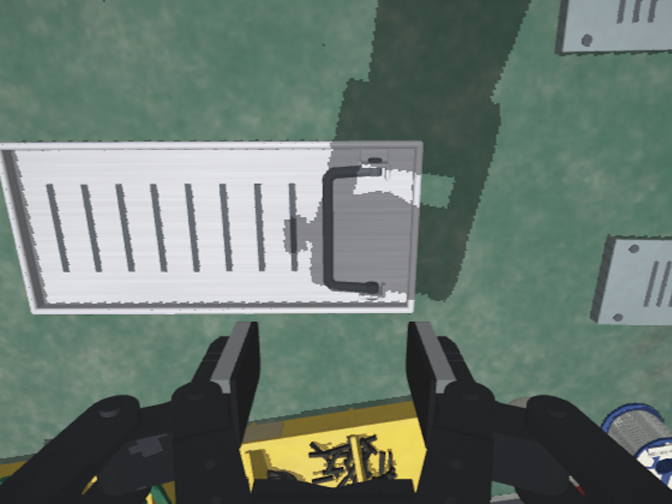

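Picture: the hanger bar is at (327,230), the lugs at (375,160) and (375,288), the tray's +y rim corners at (422,141) and (413,313), and the far rim corners at (2,143) and (34,313). Computing the tray frame from these.

```bash
python3 - <<'E'
from h import *
p=np.load("w2.npz")
f=lambda u,v,z: atz(p,(v/1.2,u/1.2),z)[:2]
C=[f(422,141,.018),f(413,313,.018),f(2,143,.018),f(34,313,.018)]
for n,x in zip("A B C D".split(),C): print(n,x.round(4))
A,B,Cc,D=C
print("len",np.linalg.norm(A-Cc),np.linalg.norm(B-D),"wid",np.linalg.norm(A-B),np.linalg.norm(Cc-D),"ctr",(sum(C)/4).round(4))
d=(A+B-Cc-D);yaw=np.degrees(np.arctan2(-d[0],d[1]));print("yaw",yaw)
for n,a in(("AC",A-Cc),("BD",B-D)):print(n,np.degrees(np.arctan2(-a[0],a[1])))
print("bar",f(327,230,.014),"lugs",f(375,160,.014),f(375,288,.014))
w=np.radians(yaw);yd=np.array([-np.sin(w),np.cos(w)]);c=sum(C)/4
print("hinge pred",c+.118*yd,"bar pred",c+.084*yd)
E
```

```text
A [ 0.4861 -0.0093]
B [ 0.6162 -0.0325]
C [ 0.4337 -0.2982]
D [ 0.5615 -0.3264]
len 0.29364632533786594 0.2989879757196388 wid 0.13217730095650518 0.1308667563489794 ctr [ 0.5243 -0.1666]
yaw -10.41290723840184
AC -10.277183759073322
BD -10.546205908861875
bar [ 0.53820958 -0.08677184] lugs [ 0.49350248 -0.04328446] [ 0.59134966 -0.0585666 ]
hinge pred [ 0.54566242 -0.05053467] bar pred [ 0.53951724 -0.08397472]
```

Call:
servo_tool --pt "0.5 0.1 -0.1 -0.8 0" --pt "0.5 0.25 -0.15 -1.6 0" --pt "0.5 0.25 -0.15 -2.4 0" --pt "0.45 0.25 -0.15 -3.2 0" --pt "0.45 0.25 -0.15 -4.0 0" --pt "0.45 0.25 -0.15 -4.5 0" --pt "0.45 0.25 -0.15 -4.78 0" --pt "0.2 0.25 -0.15 -4.78 0" --pt "0 0.25 -0.15 -4.78 0" --pt "0 0.25 -0.15 -4.78 0" --grip_force 25

```text
time: 6.9
eef_pos: [0.5405, -0.0856, 0.0104]
tcp_rot: [0.092, 0.996, -0.001, 0.0]
contact_force: [0.8, -0.4, -2.1]
opening: 0.077
```

Call:
servo_tool --pt "0 0 0 0 0" --pt "0 0 0 0 0" --pt "0 0 0 0 0" --pt "0 0 0 0 0" --pt "0 0 0 0 0" --pt "0 0 0 0 0" --pt "0 0 0 0 0" --pt "0 0 0 0 0" --pt "0 0 0 0 0" --pt "0 0 0 0 0"

```text
time: 7.73
eef_pos: [0.5406, -0.0856, 0.0104]
tcp_rot: [0.092, 0.996, -0.001, 0.0]
contact_force: [-4.9, -0.2, 2.2]
opening: 0.079
```

Call:
servo_tool --pt "0 0 0.01 0.12 0" --pt "0 0.01 0.03 0.22 0" --pt "0 0.02 0.11 0.42 0" --pt "0 0.045 0.245 0.6 0" --pt "0 0.08 0.42 0.74 0" --pt "0 0.115 0.62 0.82 0" --pt "0 0.14 0.76 0.85 0" --pt "0 0.17 0.91 0.85 0" --pt "0 0.19 1.02 0.83 0" --pt "0 0.2 1.07 0.82 0" --grip_force 40

```text
time: 8.57
eef_pos: [0.5488, -0.0459, 0.0498]
tcp_rot: [0.089, 0.996, -0.005, -0.002]
contact_force: [-20.6, -13.8, 33.5]
opening: 0.015
```

Call:
servo_tool --pt "0 0 0.05 0 0" --pt "0 0.02 0.1 0 0" --pt "0 0.02 0.1 0 0" --pt "0 0.02 0.1 0 0" --pt "0.2 0 0.0 0 0" --pt "0.35 0 0 0 0" --pt "0.35 0 0 0 0" --pt "0.35 0 0 0.6 0" --pt "0.35 0 0 1.4 0" --pt "0.35 0 0 2.2 0"

```text
time: 9.4
eef_pos: [0.5471, -0.0453, 0.1362]
tcp_rot: [0.089, 0.996, -0.005, -0.004]
contact_force: [1.0, -0.4, -0.5]
opening: 0.349
```

The opening dropped to 0.015, so the grip slipped near the end. I'll look at how the hanger stands.

```bash
python3 - <<'E'
from h import *
p=ctrl.read_camera("wrist");save(p,"w3.png",s=1.2)
np.savez("w3.npz",K=p["K"],extrinsics=p["extrinsics"])
l=lm(p,"hanger_bar");print(l,[np.round(atz(p,x[0],.0475),4) for x in l])
t=np.array([.5455,-.0515]);yd=np.array([.182,.983])
for a in (0,30,60,90,100):
    r=np.radians(a);b=t-yd*.034*np.cos(r);print(a,np.round(np.array(proj(p,[b[0],b[1],.014+.034*np.sin(r)]))*1.2))
E
```

```text
[([215.7, 254.8], 0.68)] [array([ 0.5443, -0.0616,  0.0475])]
0 [240. 271.]
30 [248. 274.]
60 [255. 294.]
90 [258. 324.]
100 [258. 335.]
```

View pics/w3.png

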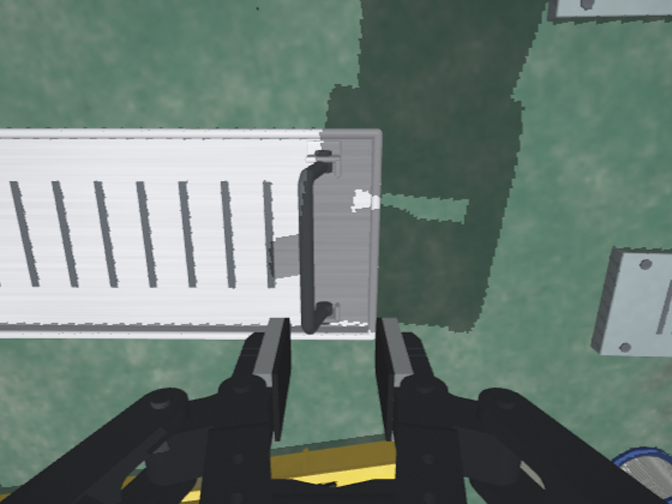

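The bar sits at (307,250), roughly 73° up. I'll straddle it with the jaws part open and push it over to the stop with the −y pad.

Call:
servo_tool --pt "0.35 -0.05 -0.28 -0.6 0" --pt "0.35 -0.05 -0.28 -1.4 0" --pt "0.35 -0.05 -0.28 -2.2 0" --pt "0.35 -0.05 -0.28 -2.6 0" --pt "0.35 -0.05 -0.28 -2.65 0" --pt "0.35 -0.02 -0.1 -2.65 0" --pt "0.35 0.01 0.05 -2.65 0" --pt "0.35 0.03 0.18 -2.65 0" --pt "0.35 0.05 0.28 -2.65 0" --pt "0.35 0.06 0.32 -2.65 0"

```text
time: 10.33
eef_pos: [0.5547, -0.036, 0.0381]
tcp_rot: [0.087, 0.996, -0.01, 0.003]
contact_force: [-5.3, -15.8, -1.4]
opening: 0.353
```

Call:
servo_tool --pt "0.35 0 0.02 0 0" --pt "0.35 0.01 0.05 0 0" --pt "0.35 0.01 0.08 0 0" --pt "0.35 0.02 0.11 0 0" --pt "0.35 0.02 0.14 0 0" --pt "0.35 0.02 0.14 0 0" --pt "0.35 0.02 0.14 0 0" --pt "0.35 0.02 0.14 0 0" --pt "0.35 0.02 0.14 0 0" --pt "0.35 0.02 0.14 0 0"

```text
time: 11.17
eef_pos: [0.5548, -0.0358, 0.0386]
tcp_rot: [0.085, 0.996, -0.015, 0.003]
contact_force: [-4.8, -21.0, -3.3]
opening: 0.35
```

Stopped at 21 N, about 17 mm past the hinge as predicted, so the hanger is on its stop. Now to the wide cover.

Call:
servo_tool --pt "0.35 -0.02 -0.15 0.1 0" --pt "0.35 -0.02 -0.2 0.9 0" --pt "0.35 0 -0.2 1.8 0" --pt "0.35 0 -0.1 2.7 -0.6" --pt "0.4 -0.1 0.6 2.9 -1.9" --pt "0.5 -0.2 1.5 2.9 -3.3" --pt "0.6 -0.35 2.5 2.9 -4.7" --pt "0.7 -0.5 3.5 2.9 -6.1" --pt "0.8 -0.7 4.5 2.9 -7.5" --pt "0.8 -0.8 5.5 2.9 -8.9"

```text
time: 12.0
eef_pos: [0.524, 0.1779, 0.1568]
tcp_rot: [0.445, 0.895, -0.014, -0.001]
contact_force: [1.2, -0.2, -0.9]
opening: 0.802
```

Call:
servo_tool --pt "0.85 -0.1 0.9 0 -1.4" --pt "0.85 -0.2 1.8 0 -2.8" --pt "0.85 -0.3 2.7 0 -4.2" --pt "0.85 -0.5 3.6 0 -5.6" --pt "0.85 -0.6 4.4 0 -7.0" --pt "0.85 -0.7 4.8 0 -8.4" --pt "0.85 -0.75 5.0 0 -9.8" --pt "0.85 -0.8 5.1 0 -10.5" --pt "0.85 -0.8 5.1 0 -10.5" --pt "0.85 -0.8 5.1 0 -10.5"

```text
time: 12.83
eef_pos: [0.4921, 0.3831, 0.1583]
tcp_rot: [0.794, 0.608, -0.01, -0.007]
contact_force: [-0.1, -0.1, 0.3]
opening: 0.853
```

```bash
cat > look.py <<'E'
import sys
from h import *
c,n=sys.argv[1],sys.argv[2]
s=ctrl.get_state();u=s["tcp_rot"];e=s["eef_pos"]
ty=np.degrees(2*np.arctan2(u[1],u[0])-np.pi/2);ty=(ty+90)%180-90
p=ctrl.read_camera("wrist");save(p,n+".png",s=1.2);np.savez(n+".npz",K=p["K"],extrinsics=p["extrinsics"])
print("t",s["time"],"eef",e.round(4),"tool y deg",round(ty,2))
m=ctrl.masks_of(p,c+"_cover")[:1]
if m:
    print("mask",m[0]["conf"],m[0]["extent"]); g=m[0]["region"].astype(np.uint8)
    ct=max(cv2.findContours(g,cv2.RETR_EXTERNAL,cv2.CHAIN_APPROX_NONE)[0],key=cv2.contourArea)
    P=np.array([atz(p,(v,x),.013)[:2] for x,v in ct[:,0]],np.float32)
    (cx,cy),(w,h),a=cv2.minAreaRect(P);print("plate rect",round(cx,4),round(cy,4),round(w,4),round(h,4),"ang",round(a,1))
for q,z in(("_handle",.030),("_lip",0),("_foot",0)):
    l=lm(p,c+"_cover"+q);print(q,l,[np.round(atz(p,x[0],z)[:2],4).tolist() for x in l])
E
python3 look.py wide w4
```

```text
t 12.8333 eef [0.4921 0.3831 0.1583] tool y deg -15.17
mask 0.74 [229.3, 144.6, 344.9, 302.1]
plate rect 0.4848 0.3519 0.1326 0.0902 ang 72.9
_handle [([198.7, 284.5], 0.59)] [[0.4945, 0.3801]]
_lip [([146.7, 282.8], 0.88)] [[0.5019, 0.4136]]
_foot [([287.6, 279.7], 0.77)] [[0.4662, 0.2911]]
```

View pics/w4.png

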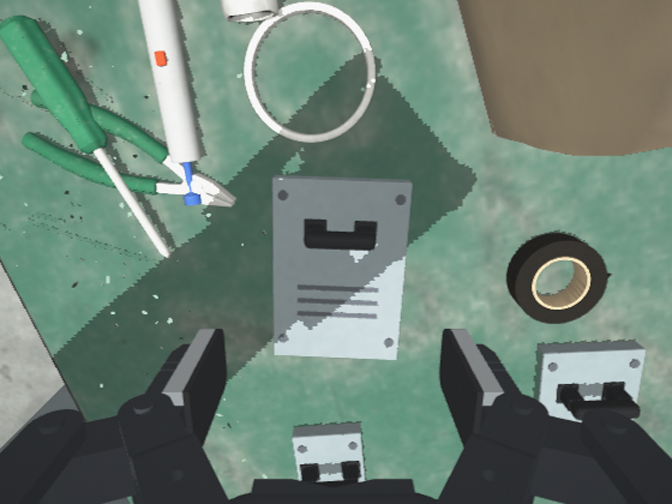

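Wide cover: plate from (275,180) to (410,358), handle at (340,233). The fitted rectangle is 133×90 mm at 72.9°, as specified. I'll grip the handle by its ends so the cover can pivot in the jaws.

Call:
servo_tool --pt "0.85 0.05 -0.05 -0.6 -0.4" --pt "0.85 0.05 -0.05 -1.3 -0.4" --pt "0.85 0.05 -0.05 -2.0 -0.4" --pt "0.85 0.05 -0.05 -2.7 -0.4" --pt "0.85 0.05 -0.05 -3.2 -0.4" --pt "0.85 0.05 -0.05 -3.5 -0.4" --pt "0.85 0.05 -0.05 -3.58 -0.4" --pt "0.85 0.05 -0.05 -3.58 -0.4" --pt "0.3 0.05 -0.05 -3.58 -0.4" --pt "0.3 0.05 -0.05 -3.58 -0.4" --grip_force 50

```text
time: 13.92
eef_pos: [0.4957, 0.3804, 0.0161]
tcp_rot: [0.806, 0.592, -0.009, -0.007]
contact_force: [-6.6, 3.2, 2.4]
opening: 0.579
```

Call:
servo_tool --pt "0.3 0 0 0 0" --pt "0.3 0 0 0 0" --pt "0.3 0 0 0 0" --pt "0.3 0 0 0.1 0" --pt "0.3 0 0 0.3 0" --pt "0.3 0 0 0.8 0" --pt "0.3 0 0 1.5 0" --pt "0.3 0 0 2.3 0" --pt "0.3 0 0 3.0 0" --pt "0.3 0 0 3.3 0"

```text
time: 14.75
eef_pos: [0.4978, 0.3816, 0.1538]
tcp_rot: [0.806, 0.592, -0.005, -0.007]
contact_force: [1.4, -0.6, -1.2]
opening: 0.502
```

Held (opening 0.50 ≈ 44 mm). Carrying it to above the bar.

Call:
servo_tool --pt "0.3 0.05 -0.4 0 0.2" --pt "0.3 0.1 -1.1 0 0.4" --pt "0.3 0.2 -2.0 0 0.6" --pt "0.3 0.3 -3.0 0 0.8" --pt "0.3 0.4 -4.0 0 1.0" --pt "0.3 0.5 -5.0 0 1.2" --pt "0.3 0.6 -6.0 0 1.4" --pt "0.3 0.7 -7.0 0 1.4" --pt "0.3 0.8 -7.9 0 1.4" --pt "0.3 0.9 -8.8 0 1.4"

```text
time: 15.58
eef_pos: [0.5331, 0.0277, 0.1533]
tcp_rot: [0.768, 0.64, -0.006, -0.007]
contact_force: [1.3, 0.1, -0.9]
opening: 0.5
```

Call:
servo_tool --pt "0.3 0.05 -0.5 0 0" --pt "0.3 0.1 -1.0 -0.2 0" --pt "0.3 0.15 -1.5 -0.5 0" --pt "0.3 0.2 -2.0 -0.9 0" --pt "0.3 0.22 -2.3 -1.2 0" --pt "0.3 0.22 -2.42 -1.34 0" --pt "0.3 0.22 -2.42 -1.34 0" --pt "0.3 0.22 -2.42 -1.34 0" --pt "0.3 0.22 -2.42 -1.34 0" --pt "0.3 0.22 -2.42 -1.34 0"

```text
time: 16.42
eef_pos: [0.5425, -0.0683, 0.1007]
tcp_rot: [0.768, 0.641, -0.005, -0.006]
contact_force: [-0.2, 0.7, -0.9]
opening: 0.507
```

```bash
python3 - <<'E'
from h import *
s=ctrl.get_state();e=s["eef_pos"];u=s["tcp_rot"];print(s["time"],e.round(4),np.degrees(2*np.arctan2(u[1],u[0])-np.pi/2).round(2))
p=ctrl.read_camera("wrist")
P2=ctrl.read_camera("side")
a=cv2.resize(p["frame"],None,fx=1.1,fy=1.1)
q=proj(P2,[.545,-.06,.05]);r,c=int(q[0]),int(q[1]);b=cv2.resize(P2["frame"][r-45:r+45,c-40:c+40],None,fx=2.2,fy=5.13)
b=cv2.resize(P2["frame"][r-55:r+55,c-22:c+22],(184,462),interpolation=cv2.INTER_CUBIC)
im=np.hstack([a,b]);cv2.imwrite("pics/w5.png",im[:,:,::-1]);print(im.shape)
for z,q in((e[2]-.016,"wide_cover_lip"),(e[2]+.014,"wide_cover_handle"),(.0475,"hanger_bar")):
    l=lm(p,q);print(q,l,[np.round(atz(p,x[0],z),4).tolist() for x in l])
E
```

```text
16.4167 [ 0.5425 -0.0683  0.1007] -10.29
(462, 800, 3)
wide_cover_lip [([197.2, 279.9], 0.86)] [[0.5497, -0.0366, 0.0847]]
wide_cover_handle [([299.8, 279.3], 0.66)] [[0.5439, -0.0691, 0.1147]]
hanger_bar [([199.2, 275.1], 0.87)] [[0.5447, -0.0479, 0.0475]]
```

View pics/w5.png

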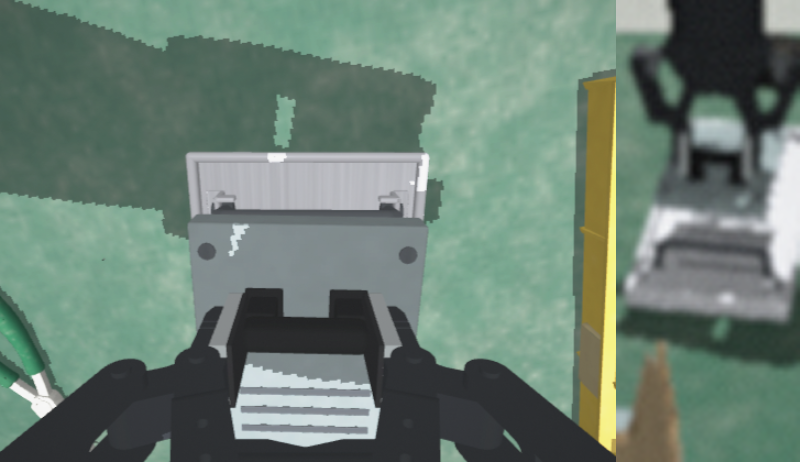

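The cover sits level in the jaws, centred on the tray. Its lip edge (y≈217) lies beyond the bar, which is hidden beneath the plate, and the lip and handle readings agree with the plan. Lowering onto the bar, then pivoting the foot down.

Call:
servo_tool --pt "0.3 0.01 0.04 -0.1 0" --pt "0.3 0.01 0.04 -0.3 0" --pt "0.3 0.01 0.04 -0.5 0" --pt "0.3 0.01 0.04 -0.7 0" --pt "0.3 0.01 0.04 -0.85 0" --pt "0.3 0.01 0.04 -0.95 0" --pt "0.3 0.01 0.04 -1.02 0" --pt "0.3 0.01 0.04 -1.05 0" --pt "0.3 0.01 0.04 -1.07 0" --pt "0.3 0.01 0.04 -1.08 0"

```text
time: 17.5
eef_pos: [0.5425, -0.0672, 0.0578]
tcp_rot: [0.768, 0.641, -0.006, -0.007]
contact_force: [-4.0, -0.5, 5.7]
opening: 0.497
```

Call:
servo_tool --pt "0.3 0 0 0 0" --pt "0.3 0 -0.02 -0.03 0" --pt "0.3 0 -0.04 -0.06 0" --pt "0.3 -0.01 -0.07 -0.09 0" --pt "0.3 -0.02 -0.09 -0.12 0" --pt "0.3 -0.02 -0.11 -0.15 0" --pt "0.3 -0.03 -0.13 -0.18 0" --pt "0.3 -0.03 -0.15 -0.21 0" --pt "0.3 -0.03 -0.17 -0.24 0" --pt "0.3 -0.03 -0.17 -0.24 0" --grip_force 22

```text
time: 18.33
eef_pos: [0.5442, -0.0745, 0.0516]
tcp_rot: [0.768, 0.641, -0.004, -0.004]
contact_force: [-3.7, 1.6, 12.0]
opening: 0.499
```

Call:
servo_tool --pt "0.3 0 0 -0.05 0" --pt "0.3 0 0 -0.1 0" --pt "0.3 0 0 -0.15 0" --pt "0.3 0 0 -0.18 0" --pt "0.3 0 0 -0.2 0" --pt "0.3 0 0 -0.2 0" --pt "0.3 0 0 -0.2 0" --pt "0.3 0 0 -0.2 0" --pt "0.3 0 0 -0.2 0" --pt "0.3 0 0 -0.2 0" --grip_force 20

```text
time: 19.17
eef_pos: [0.5463, -0.077, 0.0477]
tcp_rot: [0.768, 0.641, -0.004, -0.001]
contact_force: [-7.8, -4.9, 15.9]
opening: 0.496
```

```bash
cat > sd.py <<'E'
import sys
from h import *
n=sys.argv[1]
s=ctrl.get_state();print(s["time"],s["eef_pos"].round(4),s["contact_force"].round(1))
p=ctrl.read_camera("wrist");P2=ctrl.read_camera("side")
a=cv2.resize(p["frame"],(560,420));q=proj(P2,[.535,-.12,.03]);r,c=int(q[0]),int(q[1])
b=cv2.resize(P2["frame"][r-60:r+60,c-34:c+34],(238,420),interpolation=cv2.INTER_CUBIC)
cv2.imwrite("pics/"+n+".png",np.hstack([a,b])[:,:,::-1]);np.savez(n+".npz",K=p["K"],extrinsics=p["extrinsics"])
E
python3 sd.py w6
```

```text
19.1667 [ 0.5463 -0.077   0.0477] [-7.8 -4.9 15.9]
```

View pics/w6.png

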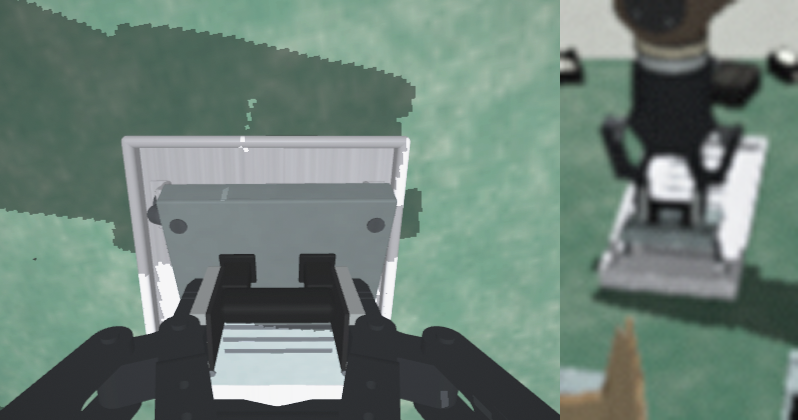

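The cover is hooked and tilting, with its foot near the floor. It has drifted about 5.5 mm to +x of the tray's centre line, so I'll shift it back along the bar before letting go.

Call:
servo_tool --pt "0.3 -0.04 0.01 0.03 0" --pt "0.3 -0.08 0.02 0.03 0" --pt "0.3 -0.12 0.03 0.03 0" --pt "0.3 -0.16 0.03 0.03 0" --pt "0.3 -0.19 0.03 0.02 0" --pt "0.3 -0.19 0.03 0.0 0" --pt "0.3 -0.19 0.03 -0.05 0" --pt "0.3 -0.19 0.03 -0.1 0" --pt "0.3 -0.19 0.03 -0.1 0" --pt "0.3 -0.19 0.03 -0.1 0"

```text
time: 20.1
eef_pos: [0.5397, -0.0764, 0.0475]
tcp_rot: [0.767, 0.641, -0.004, -0.001]
contact_force: [-8.0, -1.1, 20.2]
opening: 0.499
```

Call:
servo_tool --pt "0.55 0 0 0.05 0" --pt "0.65 0 0 0.08 0" --pt "0.75 0 0 0.1 0" --pt "0.8 0 0 0.3 0" --pt "0.8 0 0 0.8 0" --pt "0.8 0 0 1.5 0" --pt "0.8 0 0 2.2 0" --pt "0.8 0 0.1 2.6 0" --pt "0.8 0 0.2 2.7 0" --pt "0.8 0 0.2 2.7 0"

```text
time: 20.93
eef_pos: [0.5403, -0.0679, 0.1567]
tcp_rot: [0.767, 0.641, -0.003, -0.0]
contact_force: [0.3, 0.3, -0.7]
opening: 0.798
```

```bash
cat > chk.py <<'E'
import sys
from h import *
n=sys.argv[1]
O=np.array([.5245,-.167,0]);w=np.radians(-10.45);R=np.array([[np.cos(w),-np.sin(w),0],[np.sin(w),np.cos(w),0],[0,0,1]])
s=ctrl.get_state();e=s["eef_pos"];print("t",s["time"],e.round(4))
p=ctrl.read_camera("wrist");save(p,n+".png",s=1.2)
print("TCP tray",(R.T@(e-O)*1000).round(1))
for a in sys.argv[2:]:
    q,z=a.split(":");l=lm(p,q)
    print(q,l,[(R.T@(atz(p,x[0],float(z))-O)*1000).round(1).tolist() for x in l])
E
# predicted tray y of wide: foot 9 z4, lip inner edge ~129 z 42 ; handle
python3 chk.py w7 wide_cover_handle:.0625 wide_cover_lip:.042 wide_cover_foot:.004 hanger_bar:.0475
```

```text
t 20.9333 [ 0.5403 -0.0679  0.1567]
TCP tray [ -2.5 100.3 156.7]
wide_cover_handle [([221.1, 280.5], 0.8)] [[-0.2, 92.9, 62.5]]
wide_cover_lip [([155.8, 278.6], 0.79)] [[-1.7, 133.1, 42.0]]
wide_cover_foot [([281.1, 278.0], 0.73)] [[-1.7, 15.0, 4.0]]
hanger_bar [([152.5, 278.2], 0.73), ([280.5, 278.4], 0.54)] [[-1.9, 136.4, 47.5], [-1.4, 39.8, 47.5]]
```

View pics/w7.png

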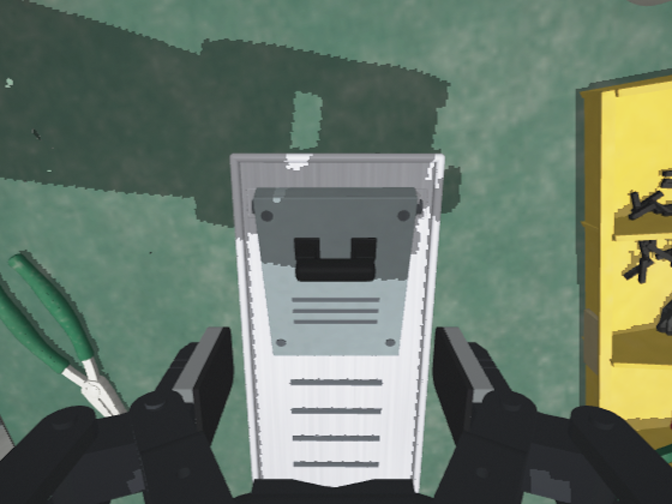

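The wide cover hangs on the bar, lip at y≈195 and foot at y≈355 in the picture, centred in the tray; a bit of the bar shows at (418,205). Next, the middle cover.

Call:
servo_tool --pt "0.8 0.2 0.8 0 0" --pt "0.8 0.5 1.6 0 -0.1" --pt "0.8 0.8 2.4 0 -0.2" --pt "0.8 1.1 3.3 0 -0.3" --pt "0.8 1.4 4.2 0 -0.45" --pt "0.8 1.7 5.1 0 -0.45" --pt "0.85 2.0 5.9 0 -0.45" --pt "0.85 2.3 6.6 0 -0.45" --pt "0.85 2.5 7.0 0 -0.45" --pt "0.85 2.5 7.0 0 -0.45"

```text
time: 22.02
eef_pos: [0.6387, 0.215, 0.1517]
tcp_rot: [0.779, 0.627, -0.006, -0.004]
contact_force: [-0.3, -0.4, 0.0]
opening: 0.852
```

```bash
python3 look.py middle w8
```

```text
t 22.0167 eef [0.6387 0.215  0.1517] tool y deg -12.31
mask 0.72 [235.2, 148.7, 328.5, 300.3]
plate rect 0.634 0.1849 0.1319 0.0717 ang 78.4
_handle [([200.1, 280.1], 0.68)] [[0.6396, 0.2138]]
_lip [([145.0, 280.6], 0.82)] [[0.6474, 0.2487]]
_foot [([290.4, 280.1], 0.61)] [[0.6198, 0.1231]]
```

Call:
servo_tool --pt "0.85 0.03 0 -0.6 0" --pt "0.85 0.03 0 -1.3 0" --pt "0.85 0.03 0 -2.0 0" --pt "0.85 0.03 0 -2.6 0" --pt "0.85 0.03 0 -3.1 0" --pt "0.85 0.03 0 -3.35 0" --pt "0.85 0.03 0 -3.4 0" --pt "0.85 0.03 0 -3.4 0" --pt "0.3 0.03 0 -3.4 0" --pt "0.3 0.03 0 -3.4 0" --grip_force 50

```text
time: 23.1
eef_pos: [0.6407, 0.2106, 0.0189]
tcp_rot: [0.78, 0.625, -0.004, -0.002]
contact_force: [-0.3, 0.8, -0.7]
opening: 0.581
```

Call:
servo_tool --pt "0.3 0 0 0 0" --pt "0.3 0 0 0 0" --pt "0.3 0 0 0 0" --pt "0.3 0 0 0.1 0" --pt "0.3 0 0 0.3 0" --pt "0.3 0 0 0.8 0" --pt "0.3 0 0 1.5 0" --pt "0.3 0 0 2.3 0" --pt "0.3 0 0 3.0 0" --pt "0.3 0 0 3.3 0"

```text
time: 23.93
eef_pos: [0.6431, 0.2112, 0.157]
tcp_rot: [0.78, 0.625, -0.001, -0.0]
contact_force: [1.2, 0.7, -0.4]
opening: 0.498
```

Call:
servo_tool --pt "0.3 -0.2 -0.5 0 0.1" --pt "0.3 -0.5 -1.3 0 0.2" --pt "0.3 -0.8 -2.2 0 0.3" --pt "0.3 -1.1 -3.1 0 0.42" --pt "0.3 -1.4 -4.0 0 0.42" --pt "0.3 -1.7 -5.0 0 0.42" --pt "0.3 -2.0 -5.9 0 0.42" --pt "0.3 -2.3 -6.8 0 0.42" --pt "0.3 -2.6 -7.7 0 0.42" --pt "0.3 -2.8 -8.4 0 0.42"

```text
time: 24.77
eef_pos: [0.5294, -0.1269, 0.1566]
tcp_rot: [0.769, 0.639, -0.001, -0.001]
contact_force: [0.1, -0.3, 0.1]
opening: 0.497
```

Call:
servo_tool --pt "0.3 0 -0.07 0 0" --pt "0.3 0 -0.07 -0.3 0" --pt "0.3 0 -0.07 -0.6 0" --pt "0.3 0 -0.07 -0.9 0" --pt "0.3 0 -0.07 -1.2 0" --pt "0.3 0 -0.07 -1.4 0" --pt "0.3 0 -0.07 -1.4 0" --pt "0.3 0 -0.07 -1.4 0" --pt "0.3 0 -0.07 -1.4 0" --pt "0.3 0 -0.07 -1.4 0"

```text
time: 25.6
eef_pos: [0.5302, -0.1298, 0.1014]
tcp_rot: [0.769, 0.639, -0.001, 0.0]
contact_force: [0.2, -0.4, -1.1]
opening: 0.5
```

```bash
python3 chk.py w9 middle_cover_handle:.114 middle_cover_lip:.082 wide_cover_handle:.0625 wide_cover_lip:.042; python3 -c "
from h import *
s=ctrl.get_state();print(s['tcp_rot'],s['contact_force'])"
```

```text
t 25.6 [ 0.5302 -0.1298  0.1014]
TCP tray [ -1.2  37.6 101.4]
middle_cover_handle [([137.1, 277.7], 0.3)] [[-0.4, 99.8, 114.0]]
middle_cover_lip [([188.1, 278.0], 0.66)] [[-0.3, 73.3, 82.0]]
wide_cover_handle [([137.9, 274.9], 0.73)] [[-1.7, 92.9, 62.5]]
wide_cover_lip [([49.6, 276.0], 0.73)] [[-1.1, 133.6, 42.0]]
[ 7.69085371e-01  6.39145513e-01 -8.14581007e-04 -2.01821974e-04] [ 0.75841434  0.01739659 -0.5420832 ]
```

View pics/w9.png

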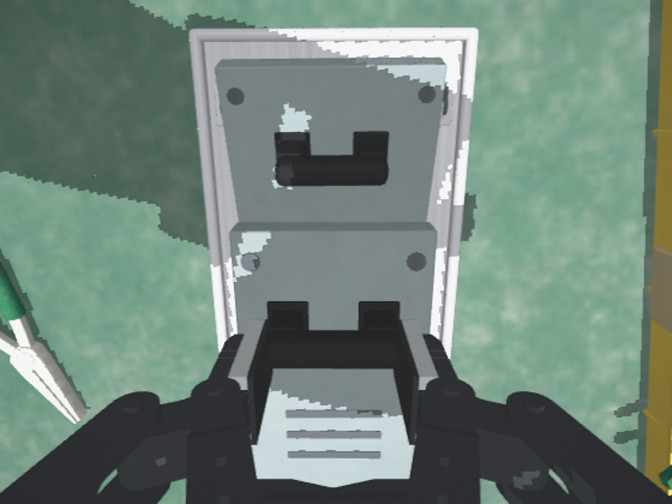

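The middle cover is held level, its lip band at y≈226 just short of the wide one's handle (y≈170), and in line. The lip reads tray y≈73; I want 75, so 2 mm more. Lowering the lip onto the wide plate, then pivoting.

Call:
servo_tool --pt "0.3 0.01 0.045 -0.1 0" --pt "0.3 0.01 0.045 -0.3 0" --pt "0.3 0.01 0.045 -0.5 0" --pt "0.3 0.01 0.045 -0.7 0" --pt "0.3 0.01 0.045 -0.85 0" --pt "0.3 0.01 0.045 -0.95 0" --pt "0.3 0.01 0.045 -1.03 0" --pt "0.3 0.01 0.045 -1.07 0" --pt "0.3 0.01 0.045 -1.1 0" --pt "0.3 0.01 0.045 -1.1 0"

```text
time: 26.68
eef_pos: [0.5299, -0.1284, 0.0582]
tcp_rot: [0.769, 0.639, -0.002, -0.001]
contact_force: [-3.9, -0.3, 6.2]
opening: 0.5
```

Call:
servo_tool --pt "0.3 0 0 0 0" --pt "0.3 -0.02 -0.02 -0.04 0" --pt "0.3 -0.03 -0.04 -0.08 0" --pt "0.3 -0.04 -0.07 -0.12 0" --pt "0.3 -0.05 -0.09 -0.16 0" --pt "0.3 -0.06 -0.12 -0.2 0" --pt "0.3 -0.07 -0.14 -0.24 0" --pt "0.3 -0.08 -0.16 -0.28 0" --pt "0.3 -0.09 -0.18 -0.32 0" --pt "0.3 -0.09 -0.18 -0.35 0" --grip_force 20

```text
time: 27.52
eef_pos: [0.5292, -0.1375, 0.0471]
tcp_rot: [0.769, 0.639, -0.0, 0.003]
contact_force: [-0.8, -2.7, 10.8]
opening: 0.499
```

Call:
servo_tool --pt "0.3 0 0.02 -0.04 0" --pt "0.3 0 0.03 -0.08 0" --pt "0.3 0 0.04 -0.11 0" --pt "0.3 0 0.04 -0.11 0" --pt "0.3 0 0.04 -0.11 0" --pt "0.3 0 0.04 -0.11 0" --pt "0.45 0 0.04 -0.05 0" --pt "0.5 0 0.04 0 0" --pt "0.53 0 0.04 0 0" --pt "0.56 0 0.04 0 0"

```text
time: 28.35
eef_pos: [0.5293, -0.1358, 0.0468]
tcp_rot: [0.769, 0.639, 0.0, 0.003]
contact_force: [-0.2, 0.5, -0.1]
opening: 0.561
```

Call:
servo_tool --pt "0.6 0 0 0 0" --pt "0.7 0 0 0 0" --pt "0.8 0 0 0.1 0" --pt "0.8 0 0 0.4 0" --pt "0.8 0 0 0.9 0" --pt "0.8 0 0 1.6 0" --pt "0.8 0 0 2.2 0" --pt "0.8 0 0.1 2.6 0" --pt "0.8 0 0.2 2.7 0" --pt "0.8 0 0.2 2.7 0"

```text
time: 29.18
eef_pos: [0.5304, -0.1276, 0.1572]
tcp_rot: [0.769, 0.639, 0.001, 0.005]
contact_force: [0.7, 0.3, 0.2]
opening: 0.803
```

```bash
python3 chk.py w10 middle_cover_handle:.059 middle_cover_lip:.0395 middle_cover_foot:.004 wide_cover_handle:.0625 wide_cover_lip:.042
```

```text
t 29.1833 [ 0.5304 -0.1276  0.1572]
TCP tray [ -1.4  39.8 157.2]
middle_cover_handle [([217.6, 278.6], 0.57)] [[1.0, 33.5, 59.0]]
middle_cover_lip [([149.9, 281.2], 0.86)] [[3.0, 76.3, 39.5]]
middle_cover_foot [([284.6, 279.0], 0.96)] [[2.0, -49.2, 4.0]]
wide_cover_handle [([130.0, 275.3], 0.69)] [[-1.1, 92.4, 62.5]]
wide_cover_lip [([60.4, 272.6], 0.7)] [[-2.6, 133.9, 42.0]]
```

Middle cover: lip at tray y≈76, foot at −49, x within 3 mm of the wide one, as planned. Now the narrow one.

Call:
servo_tool --pt "0.8 -0.2 0.9 0 0" --pt "0.8 -0.45 1.8 0 0.1" --pt "0.8 -0.7 2.7 0 0.2" --pt "0.8 -1.0 3.6 0 0.25" --pt "0.8 -1.3 4.5 0 0.25" --pt "0.8 -1.6 5.5 0 0.25" --pt "0.85 -1.9 6.4 0 0.25" --pt "0.85 -2.2 7.3 0 0.25" --pt "0.85 -2.37 7.96 0 0.25" --pt "0.85 -2.37 7.96 0 0.25"

```text
time: 30.32
eef_pos: [0.4315, 0.1944, 0.1523]
tcp_rot: [0.76, 0.649, -0.001, 0.0]
contact_force: [-0.9, 0.1, -0.2]
opening: 0.851
```

```bash
python3 look.py narrow w11
```

```text
t 30.3167 eef [0.4315 0.1944 0.1523] tool y deg -9.01
mask 0.8 [244.6, 153.9, 318.2, 302.7]
plate rect 0.43 0.1604 0.1311 0.0539 ang 80.7
_handle [([208.2, 282.1], 0.74)] [[0.4344, 0.1866]]
_lip [([150.9, 281.1], 0.86)] [[0.4398, 0.2238]]
_foot [([294.2, 281.2], 0.96)] [[0.4201, 0.0973]]
```

Call:
servo_tool --pt "0.85 0.09 -0.08 -0.6 0" --pt "0.85 0.09 -0.08 -1.3 0" --pt "0.85 0.09 -0.08 -2.0 0" --pt "0.85 0.09 -0.08 -2.6 0" --pt "0.85 0.09 -0.08 -3.1 0" --pt "0.85 0.09 -0.08 -3.35 0" --pt "0.85 0.09 -0.08 -3.4 0" --pt "0.85 0.09 -0.08 -3.4 0" --pt "0.3 0.09 -0.08 -3.4 0" --pt "0.3 0.09 -0.08 -3.4 0" --grip_force 50

```text
time: 31.4
eef_pos: [0.4388, 0.1869, 0.0184]
tcp_rot: [0.763, 0.647, 0.0, 0.002]
contact_force: [-1.1, -0.2, 0.5]
opening: 0.585
```

Call:
servo_tool --pt "0.3 0 0 0 0" --pt "0.3 0 0 0 0" --pt "0.3 0 0 0 0" --pt "0.3 0 0 0.1 0" --pt "0.3 0 0 0.3 0" --pt "0.3 0 0 0.8 0" --pt "0.3 0 0 1.5 0" --pt "0.3 0 0 2.3 0" --pt "0.3 0 0 3.0 0" --pt "0.3 0 0 3.3 0"

```text
time: 32.23
eef_pos: [0.441, 0.1875, 0.1556]
tcp_rot: [0.762, 0.647, 0.004, 0.004]
contact_force: [0.9, -0.3, -0.5]
opening: 0.501
```

Call:
servo_tool --pt "0.3 0.1 -0.5 0 0" --pt "0.3 0.3 -1.4 0 -0.1" --pt "0.3 0.5 -2.3 0 -0.22" --pt "0.3 0.7 -3.3 0 -0.22" --pt "0.3 0.9 -4.3 0 -0.22" --pt "0.3 1.1 -5.3 0 -0.22" --pt "0.3 1.35 -6.3 0 -0.22" --pt "0.3 1.6 -7.3 0 -0.22" --pt "0.3 1.8 -8.3 0 -0.22" --pt "0.3 2.02 -9.28 0 -0.22"

```text
time: 33.07
eef_pos: [0.5217, -0.1858, 0.1562]
tcp_rot: [0.769, 0.639, 0.004, 0.004]
contact_force: [0.6, 1.4, -0.8]
opening: 0.496
```

Call:
servo_tool --pt "0.3 0 0 0 0" --pt "0.3 0 0 -0.3 0" --pt "0.3 0 0 -0.6 0" --pt "0.3 0 0 -0.9 0" --pt "0.3 0 0 -1.2 0" --pt "0.3 0 0 -1.38 0" --pt "0.3 0 0 -1.38 0" --pt "0.3 0 0 -1.38 0" --pt "0.3 0 0 -1.38 0" --pt "0.3 0 0 -1.38 0"

```text
time: 33.9
eef_pos: [0.5223, -0.1859, 0.1019]
tcp_rot: [0.769, 0.64, 0.004, 0.005]
contact_force: [0.6, -0.1, -1.5]
opening: 0.499
```

```bash
python3 chk.py w12 narrow_cover_handle:.114 narrow_cover_lip:.083 middle_cover_handle:.059 middle_cover_lip:.0395 ; python3 -c "
from h import *
s=ctrl.get_state();u=s['tcp_rot'];print(2*np.degrees(np.arctan2(u[1],u[0]))-90,s['contact_force'])"
```

```text
t 33.9 [ 0.5223 -0.1859  0.1019]
TCP tray [  1.3 -19.  101.9]
narrow_cover_handle [([291.9, 276.0], 0.7), ([312.6, 270.8], 0.42)] [[1.1, -17.2, 114.0], [-1.0, -26.6, 114.0]]
narrow_cover_lip [([189.5, 276.3], 0.65)] [[1.7, 16.1, 83.0]]
middle_cover_handle [([139.3, 273.3], 0.96)] [[0.5, 35.1, 59.0]]
middle_cover_lip [([54.9, 272.9], 0.61), ([291.9, 277.5], 0.46)] [[0.6, 74.9, 39.5], [2.8, -61.1, 39.5]]
-10.501868739912325 [ 0.52326712  1.2784582  -0.35204687]
```

Call:
servo_tool --pt "0.3 0 0.065 -0.1 0" --pt "0.3 0 0.065 -0.3 0" --pt "0.3 0 0.065 -0.5 0" --pt "0.3 0 0.065 -0.7 0" --pt "0.3 0 0.065 -0.88 0" --pt "0.3 0 0.065 -1.0 0" --pt "0.3 0 0.065 -1.08 0" --pt "0.3 0 0.065 -1.13 0" --pt "0.3 0 0.065 -1.16 0" --pt "0.3 0 0.065 -1.16 0"

```text
time: 34.98
eef_pos: [0.5219, -0.1835, 0.0556]
tcp_rot: [0.769, 0.64, 0.004, 0.005]
contact_force: [-1.4, -0.2, 2.6]
opening: 0.498
```

Call:
servo_tool --pt "0.3 0 0 0 0" --pt "0.3 -0.02 -0.02 -0.04 0" --pt "0.3 -0.03 -0.04 -0.08 0" --pt "0.3 -0.04 -0.06 -0.12 0" --pt "0.3 -0.05 -0.08 -0.16 0" --pt "0.3 -0.06 -0.1 -0.2 0" --pt "0.3 -0.07 -0.12 -0.24 0" --pt "0.3 -0.08 -0.14 -0.28 0" --pt "0.3 -0.08 -0.15 -0.32 0" --pt "0.3 -0.08 -0.15 -0.35 0" --grip_force 20

```text
time: 35.82
eef_pos: [0.5216, -0.1919, 0.0449]
tcp_rot: [0.769, 0.639, 0.005, 0.008]
contact_force: [-1.3, -3.3, 11.1]
opening: 0.5
```

Call:
servo_tool --pt "0.3 0 0.02 -0.04 0" --pt "0.3 0 0.03 -0.08 0" --pt "0.3 0 0.04 -0.1 0" --pt "0.3 0 0.04 -0.1 0" --pt "0.3 0 0.04 -0.1 0" --pt "0.3 0 0.04 -0.1 0" --pt "0.45 0 0.04 -0.05 0" --pt "0.5 0 0.04 0 0" --pt "0.53 0 0.04 0 0" --pt "0.56 0 0.04 0 0"

```text
time: 36.65
eef_pos: [0.5217, -0.1902, 0.0448]
tcp_rot: [0.769, 0.639, 0.005, 0.009]
contact_force: [-0.4, 0.2, -1.1]
opening: 0.562
```

Call:
servo_tool --pt "0.6 0 0 0 0" --pt "0.7 0 0 0 0" --pt "0.8 0 0 0.1 0" --pt "0.8 0 0 0.4 0" --pt "0.8 0 0 0.9 0" --pt "0.8 0 0 1.7 0" --pt "0.8 0 0 2.5 0" --pt "0.8 0 0.3 3.2 0" --pt "0.8 0 0.6 3.6 0" --pt "0.8 0 0.6 3.6 0"

```text
time: 37.48
eef_pos: [0.5243, -0.1661, 0.1952]
tcp_rot: [0.768, 0.64, 0.007, 0.013]
contact_force: [0.8, 0.3, 1.2]
opening: 0.797
```

```bash
python3 chk.py w13 narrow_cover_handle:.057 narrow_cover_lip:.037 narrow_cover_foot:.004 middle_cover_handle:.059 middle_cover_lip:.0395 middle_cover_foot:.004 wide_cover_handle:.0625 wide_cover_lip:.042 hanger_bar:.0475
```

```text
t 37.4833 [ 0.5243 -0.1661  0.1952]
TCP tray [ -0.4   0.8 195.2]
narrow_cover_handle [([218.1, 277.6], 0.94)] [[4.6, -20.4, 57.0]]
narrow_cover_lip [([90.1, 273.3], 0.44)] [[1.9, 76.0, 37.0]]
narrow_cover_foot [([278.7, 272.9], 0.63), ([96.8, 272.3], 0.55)] [[1.6, -103.5, 4.0], [1.7, 70.1, 4.0]]
middle_cover_handle [([150.7, 273.6], 0.65)] [[1.6, 33.5, 59.0]]
middle_cover_lip [([90.4, 272.7], 0.84), ([149.4, 271.6], 0.55)] [[1.4, 75.8, 39.5], [0.4, 31.2, 39.5]]
middle_cover_foot [([149.1, 275.2], 0.65)] [[4.1, 25.6, 4.0]]
wide_cover_handle [([63.3, 272.6], 0.96), ([90.5, 274.9], 0.7)] [[1.0, 93.8, 62.5], [2.5, 76.1, 62.5]]
wide_cover_lip [([1.7, 270.2], 0.63)] [[-0.1, 135.0, 42.0]]
hanger_bar [] []
```

View pics/w13.png

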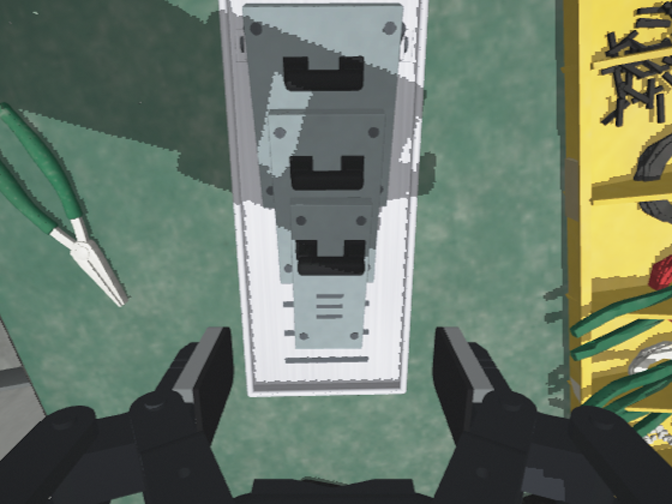

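Final picture: the three covers are shingled in line, lips at y≈5, 112 and 205, each just below the previous handle, and the narrow foot at y≈348 lies inside the tray. The gripper is clear, so I'm handing in.

```bash
python3 -c "
from plant import ctrl
s=ctrl.get_state();print(s['time'],s['contact_force']);print(ctrl.sign_off())"
```

```text
37.9833 [0.55717999 0.18943754 0.65570395]
the job is handed in; nothing more can be done
None
```

The hanger is up on its stop, and the wide, middle and narrow covers are shingled down the tray in that order. I handed the job in at about 38 s with the gripper clear; no verdict is reported.

- **Hanger:** The first pinch of the bar slipped at about 73°. I then pushed the bar over with one finger pad until it stopped at about 21 N, where the geometry put the stop.
- **Covers:** I gripped each handle by its ends, set the lip down, then pivoted the foot to the floor. The wide cover drifted about 5.5 mm sideways on the bar, and I slid it back before releasing.
- **Last checks:** In tray coordinates, the middle lip read y ≈ 76 mm and the narrow foot ≈ -103 mm, both within about 1 mm of the plan. The lines of the covers agree to about 3–4 mm, and the last picture shows each lip just below the previous handle.
- **Checks that disagreed:** In the last picture the networks gave a narrow-lip point on the middle cover's lip (y ≈ 76 mm) and did not find the bar. The narrow lip's position therefore rests on the picture and the last reading before lowering it. Some hidden foot points were unreliable.
- **Other things on the bench:** I did not touch them, though I did not measure their positions again.

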